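Uncover the straightedge and lay it along the board carrier

ROBOT

A 7-joint arm with a two-finger parallel gripper is mounted at the origin on the work surface; the furniture and walls round the work are solid. World frame = base frame: x ahead of the robot, y to its left, z up, the work surface at z = 0. Lengths are in m, angles in rad, forces in N, time in s.
With the tool pointing down it reaches from about 0.4 to 0.875 m from the base axis. Payload 19.3 kg.
Tool frame: the origin (TCP) lies between the finger pads; the fingertips stand 14 mm ahead of it and the grasp point (between the pads) lies 5 mm behind it; z points along the fingers, y is the direction in which the jaws open and shut (so a half turn about z gives the same grasp; the last joint's range is limited). The gripper opens to 85 mm and grips with 20 to 120 N. Pads are 22 mm wide; open, the fingers measure 114 mm over their backs; the gripper's body (76 mm by 85 mm) begins 54 mm behind the grasp point. The pads swing forward as they close: fully open they stand 13 mm farther back than shut.
Start: joints at [1.124, 0.521, -0.036, 1.599, 0.021, 1.021, -0.113], TCP at [0.23, -0.581, 0.216] pointing down, gripper open.
Joint ranges: [-2.91, 2.91], [-0.3, 2.13], [-1.5, 1.42], [0.17, 2.43], [-1.26, 4.41], [0.16, 1.93], [-2.52, 2.52]. Speed limits (rad/s): [1.89, 1.89, 2.39, 2.39, 3.01, 3.01, 3.01].

INTERFACE

Orientations are given as a rotation vector (axis times angle).
In Python, from cell import robot, cams, boxes_of, outline_of gives the robot as it stands. The module is installed in compiled form; this text tells all that it offers.
- The arm moves only by the shell command python3 -m creep 'ROWS' [FORCE]. ROWS is JSON, a list that holds one entry, the list of rows, each a list of 7 numbers: the opening, from 0 (shut) to 1 (fully open), then the shift along the tool's x, y, z in mm, then the turn, a rotation vector about the tool's x, y, z in degrees. A call has 1 to 20 rows; each row is the pose to reach, as a shift and turn from the pose commanded when the call began, along the tool's axes at that moment; what a row does not reach only later rows make up. A row lasts 1/10 s, in which the tool goes at most 50 mm and 8.59 degrees, less where a joint would pass 70% of its speed; a pose out of reach is approached as far as the arm can. A call with a gripper value outside its range is refused whole. The fingers move at their own pace and stop on an object; FORCE is the grip in N (left out, the last holds). Time passes only in rows, so rows that repeat a pose let the fingers close. It gives the time, the measured TCP pose, the force and the opening at its end, in the units of the state.
- robot.sense(): the state, without advancing time (a new reading comes with each control period).
- cams.read_camera(name): name is "scene" or "top"; returns the picture (420x560x3 uint8, red, green, blue); there is no depth.
- cams.get_calibration(name): a dict with "camera_matrix" (3x3 intrinsics, pixels), "eye" and "attitude" of the camera in the world. Camera axes: x right, y down, z forward; pixel columns grow to the right and rows downward; lengths in m; the calibration is good to about 2 mm. A picture is of the moment at which its call begins. get_calibration takes no time and is no camera call.
- robot.sign_off(): hands the job in, once; it reports no verdict.
Trained networks look in the newest picture that a camera, given by its name, has taken for a name from the list of things; names that differ only in an ending like _2 or _b are one class to them, and where a whole thing is asked for, a point or a joint stands for the part that bears it (a point fixed in the world has none). Each returns a list of dicts, best first, with "conf" (0 to 1); they miss things now and then, are a little off and sometimes report something else, mostly with a low value. They report only what shows in the picture. A call takes as long as a camera call.
- boxes_of(camera, label): "at" ([column, row] in pixels, amid what is visible of it).
- outline_of(camera, label): "pixels" (420x560 bool, what is visible of it) and "at" ([column, row] in pixels, amid what is visible of it).
The state is a dict: "time": time; "joint_pos": joint angles; "qvel": joint speeds; "tau": joint torques, N m; "position": TCP position; "ee_rot": TCP orientation; "wrist_force": force on the tool from outside, world axes, zero at the start; "wrist_torque": the same for the moment, N m; "opening": finger opening in m.
Only numpy, scipy, OpenCV 4.12 (cv2) and the standard library are available. Lean on these libraries where they do the work, as an engineer would, in place of code of your own. Each camera call takes 0.05 s, during which the arm holds its last target. There are 200 camera calls.

TASK

Lift the blue lid off the gauge case by its black knob and set it aside, upright on the bench and clear of the case and the board carrier. Then take the straightedge out of the case by its black grip and stand it on the bench flush against the yellow-marked long edge of the board carrier, centred along that edge, ready for the edge check. Set things down rather than dropping them, do not shove the carrier out of place, and leave the solder reel, the round tin and the brown bottle where they are.

Things in the scene. Friction and masses are not known exactly. Their poses are not given: they have to be found in the camera images.
- case: Black gauge case, fixed to the bench. Base flange 108 (x) x 188 (y) x 6 mm; on it stands an open tray 84 x 164 mm outside, 4 mm walls, top rim 24 mm above the bench, inner floor 10 mm above the bench. Origin at the middle of its underside, on the bench; z up, y along its length.
- lid: Blue deep lift-off lid, loose, 0.2 kg: 96 (x) x 176 (y) x 54 mm high, 4 mm walls, open below. It stands on the case flange round the tray (18 mm overlap, 2 mm play a side); lift it straight up, 60 mm to clear the straightedge inside. Black round knob mid-top: diameter 30 mm, 62 to 88 mm above the lower rim. Origin at the middle of its lower rim; z up, y along its length.
- straightedge: Aluminium straightedge, loose, 0.25 kg, standing on the case floor under the lid, roughly along the case: base bar 30 (x) x 140 (y) x 18 mm high, flat long faces at x = +15 and -15 mm, both alike; black upright grip mid-top, 14 (x) x 64 (y) mm, from 18 to 46 mm above its underside. Origin at the middle of its underside; z up, y along its length.
- end_a (a point): Middle of the straightedge's underside at its +y end (70 mm from its origin).
- end_b (a point): Middle of the straightedge's underside at its -y end (70 mm from its origin).
- carrier: Dark metal board carrier lying loose on the bench, about 0.9 kg: 110 (x) x 170 (y) x 12 mm high, with a thin green circuit board on top (nothing higher than 15 mm). The long edge on its -x side, which looks roughly towards the robot, is marked with a yellow line. Origin at the middle of its underside; z up, y along its length.
- marked_edge (a point): Middle of the carrier's yellow-marked long edge, at bench level (55 mm from the carrier's origin on its -x side); axes as the carrier's: -x points away from the carrier, y runs along the edge.
- solder_reel: Bystander: solder reel standing upright, diameter 60 mm, 42 mm high. Origin at the middle of its underside.
- tip_tin: Bystander: flat round tin with a red patch on top, diameter 53 mm, 20 mm high. Origin at the middle of its underside.
- flux_bottle: Bystander: small brown bottle, diameter 38 mm, 77 mm high. Origin at the middle of its underside.

How it is judged:
By the outcome, as a careful person would: the job done as asked, in the order asked, and still so for the second after the job is handed in, with the robot touching nothing.
It also fails if it takes over 51 s, if anything falls off the work surface, if the arm or the gripper's body presses on something with over 40 N, if the wrist force passes 120 N, or if a joint passes its speed limit or range.

## Working session

There is one attempt and no reset: what is moved stays moved. The work goes in short steps, Python scripts to look and compute and a shell command to move; the robot and the scene stay as the last step left them, time stands still between calls to the robot, and variables do not carry over. Pictures are saved under pics/ and viewed, about 8 in all and at most 12, crops included, and the job is handed in when it is done.

```bash
mkdir -p pics; cat > h.py <<'E'
import numpy as np, cv2
from cell import robot, cams, boxes_of, outline_of
from scipy.spatial.transform import Rotation as R
def cal(n):
    c=cams.get_calibration(n); K=np.array(c["camera_matrix"]); e=np.array(c["eye"]); A=np.array(c["attitude"])
    A=A if A.shape==(3,3) else R.from_rotvec(A).as_matrix()
    return K,e,A
def ray(n,px,z):
    K,e,A=cal(n); d=A@np.linalg.solve(K,np.array([px[0],px[1],1.0])); return e+d*(z-e[2])/d[2]
def proj(n,p):
    K,e,A=cal(n); q=K@(A.T@(np.atleast_2d(p)-e).T); return (q[:2]/q[2]).T
def save(n,f):
    im=cams.read_camera(n); cv2.imwrite('pics/'+f,im[:,:,::-1]); return im
E
python3 - <<'E'
from h import *
for n in("scene","top"):
    print(cams.get_calibration(n)); a=save(n,n+'0.png')
    for l in("lid","carrier","case","solder_reel","tip_tin","flux_bottle"):
        print(n,l,[(np.round(b["at"],1),round(b["conf"],2),ray(n,b["at"],0).round(3)) for b in boxes_of(n,l)[:2]])
print(robot.sense())
i=[cv2.imread(f'pics/{n}0.png') for n in("scene","top")]
E
```

```text
{'camera_matrix': array([[467.946817  ,   0.        , 279.00277131],
       [  0.        , 467.946817  , 204.34819552],
       [  0.        ,   0.        ,   1.        ]]), 'eye': array([-0.24286354,  0.63942305,  0.57630831]), 'attitude': array([-1.130497  ,  2.05506872, -1.20310069])}
scene lid [(array([226.4, 218.2]), 0.96, array([0.654, 0.236, 0.   ])), (array([309.8, 199.4]), 0.22, array([0.622, 0.012, 0.   ]))]
scene carrier [(array([310. , 202.3]), 0.96, array([0.609, 0.021, 0.   ]))]
scene case [(array([225.5, 243. ]), 0.69, array([0.558, 0.286, 0.   ]))]
scene solder_reel [(array([226.3, 272.8]), 0.71, array([0.46 , 0.333, 0.   ])), (array([308.3, 202.2]), 0.21, array([0.612, 0.024, 0.   ]))]
scene tip_tin [(array([361.5, 234.6]), 0.88, array([0.421, 0.011, 0.   ]))]
scene flux_bottle [(array([241. , 185.1]), 0.75, array([0.793, 0.122, 0.   ]))]
{'camera_matrix': array([[545.85873255,   0.        , 285.92940953],
       [  0.        , 545.85873255, 205.88555914],
       [  0.        ,   0.        ,   1.        ]]), 'eye': array([0.48643933, 0.12795985, 1.10517806]), 'attitud
[... 417 characters left out ...]
27, 0.151, 0.   ]))]
{'time': 0.7, 'joint_pos': array([ 1.12378113,  0.52139142, -0.03630775,  1.59952963,  0.02120338,
        1.02109198, -0.11280271]), 'qvel': array([-0.00062365, -0.00041862, -0.00076966, -0.00193598,  0.00143878,
       -0.00153586, -0.00083412]), 'tau': array([-7.86532855e-04, -9.26693058e+01,  1.97739378e+00, -3.70220375e+01,
        1.80469692e-02,  1.68473765e-03,  8.52171411e-05]), 'position': array([ 0.22994709, -0.58113876,  0.21618542]), 'ee_rot': array([-3.08597491e+00, -5.88341356e-01,  1.27528500e-05]), 'wrist_force': array([-0.21065684, -0.19284435,  0.13354839]), 'wrist_torque': array([ 0.04095065, -0.04449468, -0.01915976]), 'opening': 0.08528278534278162}
```

View pics/scene0.png

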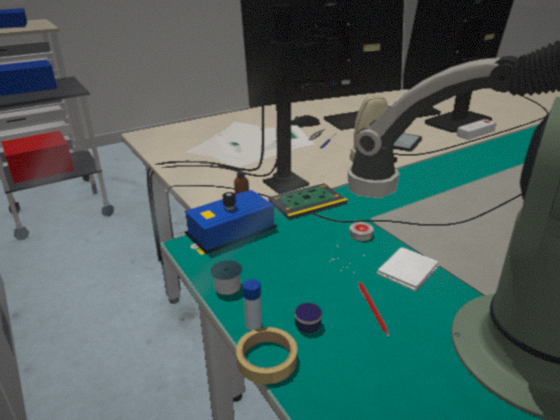

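View pics/top0.png

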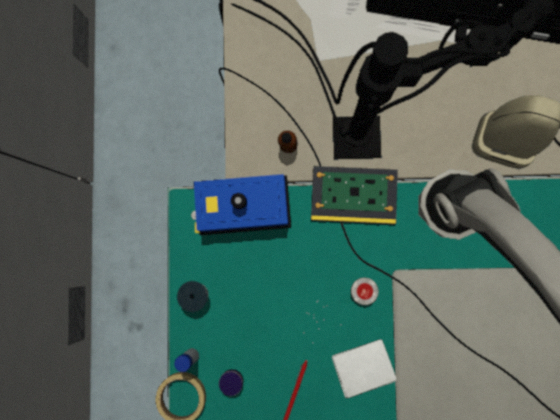

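Scene: blue lid (knob at 229,199), green board carrier (310,200), reel (228,275), tin (361,232), bottle (241,183). Top: lid centre about (241,203), knob (239,201), carrier (355,195) with its yellow edge at row 219. A grey arm-like object sits near (450,200), so I'll check whether it is the robot itself.

```bash
python3 - <<'E'
from h import *
s=robot.sense()
for n in("scene","top"):
    print(n,proj(n,[[0,0,0],[0,0,.3],s["position"],s["position"]+[0,0,.2],[.6,-.15,0]]).round())
    im=cv2.imread(f'pics/{n}0.png'); hsv=cv2.cvtColor(im,cv2.COLOR_BGR2HSV)
    if n=="top":
        m=cv2.inRange(hsv,(105,120,90),(125,255,255)); m[:,:180]=0;m[:,300:]=0;m[260:]=0
        c=max(cv2.findContours(m,0,1)[0],key=cv2.contourArea); 
        r=cv2.minAreaRect(c); b=cv2.boxPoints(r); print(r); print([ray(n,p,.06).round(4)[:2] for p in b])
        y=cv2.inRange(hsv,(20,120,120),(35,255,255)); y[:,:300]=0;y[:,400:]=0; y[:210]=0;y[230:]=0
        v,u=np.nonzero(y); vx,vy,x0,y0=cv2.fitLine(np.c_[u,v].astype(np.float32),2,0,.01,.01).ravel(); print(u.min(),u.max(),vx,vy,x0,y0)
    o=outline_of(n,"carrier")[0]; c=max(cv2.findContours(o["pixels"].astype('u1'),0,1)[0],key=cv2.contourArea)
    a=cv2.approxPolyDP(c,4,True)[:,0]; print("car",[(p.tolist(),ray(n,p,.012).round(3)[:2]) for p in a])
    r=cv2.minAreaRect(c); print(r,[ray(n,p,.012).round(3)[:2] for p in cv2.boxPoints(r)])
im=cv2.imread('pics/top0.png')[160:260,180:410]; cv2.imwrite('pics/c1.png',cv2.resize(im,None,fx=3.4,fy=3.4,interpolation=2))
K=ray("top",(238.5,201),.094);print("knob",K)
E
```

```text
scene [[539. 351.]
 [599. 184.]
 [618. 118.]
 [650.  27.]
 [363. 187.]]
car [([346, 202], array([ 0.543, -0.043])), ([325, 184], array([ 0.653, -0.06 ])), ([270, 199], array([0.661, 0.108])), ([289, 218], array([0.555, 0.12 ]))]
((308.2435607910156, 200.3767852783203), (26.871444702148438, 72.959716796875), 74.47589111328125) [array([0.67 , 0.105]), array([ 0.662, -0.118]), array([ 0.536, -0.04 ]), array([0.551, 0.156])]
top [[378. 510.]
 [407. 611.]
 [772. 415.]
 [917. 464.]
 [441. 198.]]
((240.22970581054688, 202.3327178955078), (49.29767990112305, 91.02559661865234), 85.36454010009766)
[array([0.6388, 0.3416]), array([0.6483, 0.1648]), array([0.5528, 0.1593]), array([0.543 , 0.3345])]
311 395 0.9988787 0.047342815 353.0697 218.95174Traceback (most recent call last):
  File "<stdin>", line 12, in <module>
IndexError: list index out of range
```

```bash
python3 - <<'E'
from h import *
S=[(370,143),(395,108),(420,84),(450,70),(480,64),(505,72),(530,75),(372,185)]
T=[(445,205),(470,195),(490,205),(510,225),(530,247),(550,275),(558,290)]
for s in S:
  best=[]
  for i in range(len(T)-1):
    for f in np.linspace(0,1,10):
      t=np.array(T[i])*(1-f)+np.array(T[i+1])*f
      for z in np.linspace(0,.8,81):
        p=ray("top",t,z); best.append((np.hypot(*(proj("scene",p)[0]-s)),p))
  b=min(best,key=lambda q:q[0]); print(s,round(b[0],1),b[1].round(3))
o=outline_of("scene","carrier") 
cams.read_camera("top")
for l in("carrier","case","lid"):
    o=outline_of("top",l)
    if not o: print(l,None); continue
    c=max(cv2.findContours(o[0]["pixels"].astype('u1'),0,1)[0],key=cv2.contourArea)
    r=cv2.minAreaRect(c); print(l,o[0]["conf"],r,[ray("top",p,.012 if l=='carrier' else .06).round(4)[:2] for p in cv2.boxPoints(r)])
for u in(311,353,395): print("yellow",ray("top",(u,218.95+(u-353)*.0474),.012).round(4))
im=cv2.imread('pics/top0.png')[160:260,180:410]; cv2.imwrite('pics/c1.png',cv2.resize(im,None,fx=3.4,fy=3.4,interpolation=2))
print("knob",ray("top",(238.5,201),.094))
E
```

```text
Traceback (most recent call last):
  File "h.py", line 11, in proj
    K,e,A=cal(n); q=K@(A.T@(np.atleast_2d(p)-e).T); return (q[:2]/q[2]).T
          ~~~^^^
  File "h.py", line 5, in cal
    c=cams.get_calibration(n); K=np.array(c["camera_matrix"]); e=np.array(c["eye"]); A=np.array(c["attitude"])
ValueError: time passes only in moves, steps and waits
```

```bash
sed -i 's/^import numpy as np, cv2/import numpy as np, cv2, functools/; s/^def cal/@functools.lru_cache(None)\ndef cal/' h.py; python3 - <<'E'
from h import *
S=[(370,143),(395,108),(420,84),(450,70),(480,64),(505,72),(530,75),(372,185)]
T=[(445,205),(470,195),(490,205),(510,225),(530,247),(550,275),(558,290)]
for s in S:
  best=[]
  for i in range(len(T)-1):
    for f in np.linspace(0,1,10):
      t=np.array(T[i])*(1-f)+np.array(T[i+1])*f
      for z in np.linspace(0,.8,41):
        p=ray("top",t,z); best.append((np.hypot(*(proj("scene",p)[0]-s)),p))
  b=min(best,key=lambda q:q[0]); print(s,round(b[0],1),b[1].round(3))
cams.read_camera("top")
for l in("carrier","case","lid"):
    o=outline_of("top",l)
    if not o: print(l,None); continue
    c=max(cv2.findContours(o[0]["pixels"].astype('u1'),0,1)[0],key=cv2.contourArea)
    r=cv2.minAreaRect(c); print(l,o[0]["conf"],r,[ray("top",p,.012 if l=='carrier' else .06).round(4)[:2] for p in cv2.boxPoints(r)])
for u in(311,353,395): print("yellow",ray("top",(u,218.95+(u-353)*.0474),.012).round(4))
im=cv2.imread('pics/top0.png')[160:260,180:410]; cv2.imwrite('pics/c1.png',cv2.resize(im,None,fx=3.4,fy=3.4,interpolation=2))
print("knob",ray("top",(238.5,201),.094), robot.sense()["time"])
E
```

```text
(370, 143) 1.4 [ 0.578 -0.136  0.14 ]
(395, 108) 2.9 [ 0.549 -0.185  0.22 ]
(420, 84) 2.1 [ 0.494 -0.199  0.3  ]
(450, 70) 1.9 [ 0.435 -0.216  0.34 ]
(480, 64) 30.7 [ 0.435 -0.216  0.34 ]
(505, 72) 53.6 [ 0.432 -0.234  0.3  ]
(530, 75) 77.6 [ 0.43  -0.243  0.28 ]
(372, 185) 1.1 [ 0.592 -0.174  0.   ]
carrier 0.98 ((353.6004638671875, 194.38848876953125), (84.86033630371094, 55.22840118408203), 2.2025980949401855) [array([0.5605, 0.1154]), array([0.6723, 0.1081]), array([ 0.6607, -0.0621]), array([ 0.5498, -0.0532])]
case 0.82 ((254.48001098632812, 222.4249725341797), (45.6237907409668, 103.724365234375), 56.62216567993164) [array([0.5404, 0.3311]), array([0.6467, 0.1617]), array([0.5715, 0.1152]), array([0.4664, 0.2834])]
lid None
yellow [0.5673 0.1135 0.012 ]
yellow [0.5612 0.0297 0.012 ]
yellow [ 0.5551 -0.0536  0.012 ]
knob [0.59457414 0.24908396 0.094     ] 1.0
```

View pics/c1.png

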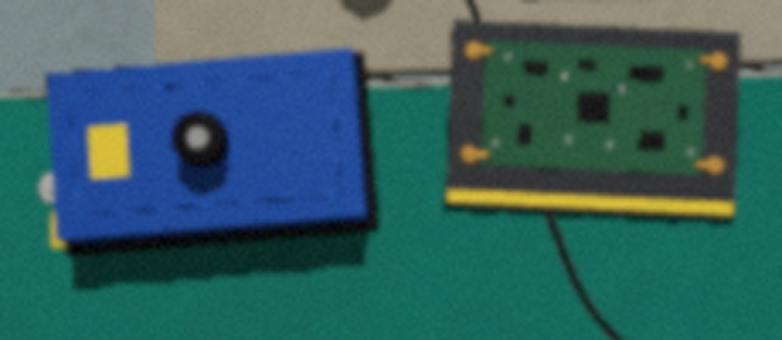

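Lid centre about (202,147) in the crop with the knob on its top. The carrier's yellow edge runs along the bottom. I'll zoom in on the arched thing before swinging past it.

```bash
python3 - <<'E'
import cv2,numpy as np
a=cv2.imread('pics/scene0.png')[20:220,330:560]; b=cv2.imread('pics/top0.png')[120:340,380:560]
a=cv2.resize(a,(460,400),interpolation=2); b=cv2.resize(b,(327,400),interpolation=2)
im=np.hstack([a,b]); cv2.imwrite('pics/c2.png',np.uint8(255*(im/255)**.6))
E
```

```text
(no output)
```

View pics/c2.png

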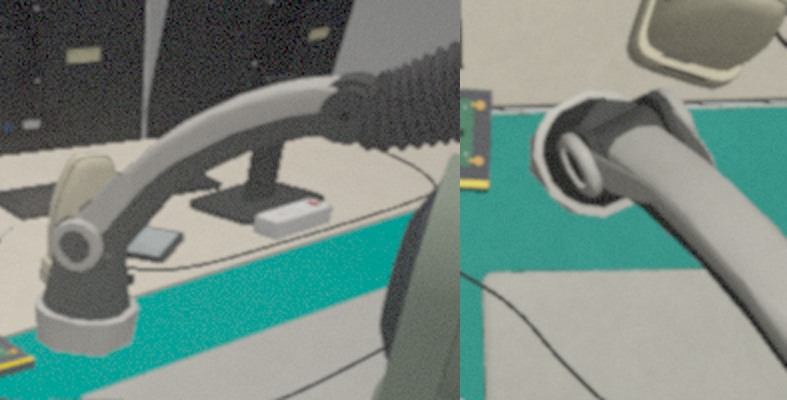

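```bash
python3 - <<'E'
from h import *
from scipy.optimize import least_squares
S=np.array([(372,143),(395,108),(420,86),(450,72),(480,63),(502,70)],float)   # scene pipe centreline
T=np.array([(445,197),(475,200),(500,222),(525,252),(550,285),(558,297)],float) # top pipe centreline
K,e,A=cal("scene"); Kt,et,At=cal("top")
def inter(e,A,K,px,p0,n):
    d=A@np.linalg.solve(K,np.array([px[0],px[1],1.])); return e+d*((p0-e)@n)/(d@n)
for phi in np.radians([190,200,210,220,230,240]):
  for p0 in ([.585,-.15,0],):
    p0=np.array(p0); n=np.array([-np.sin(phi),np.cos(phi),0])
    P=np.array([inter(e,A,K,s,p0,n) for s in S]); q=proj("top",P)
    print(np.degrees(phi),P.round(2).tolist(),q.round().tolist())
print([proj("scene",[[.585,-.15,0]]),ray("scene",(372,187),0),ray("top",(441,205),.0)])
E
```

```text
190.0 [[0.58, -0.15, 0.13], [0.53, -0.16, 0.24], [0.47, -0.17, 0.3], [0.4, -0.18, 0.34], [0.35, -0.19, 0.37], [0.3, -0.2, 0.36]] [[461.0, 200.0], [488.0, 228.0], [512.0, 265.0], [534.0, 313.0], [554.0, 361.0], [561.0, 395.0]]
200.0 [[0.58, -0.15, 0.13], [0.53, -0.17, 0.23], [0.48, -0.19, 0.29], [0.43, -0.21, 0.33], [0.37, -0.23, 0.36], [0.33, -0.24, 0.35]] [[461.0, 199.0], [492.0, 223.0], [521.0, 255.0], [551.0, 297.0], [578.0, 340.0], [589.0, 371.0]]
210.00000000000003 [[0.58, -0.15, 0.13], [0.54, -0.18, 0.23], [0.5, -0.2, 0.29], [0.44, -0.23, 0.33], [0.39, -0.26, 0.35], [0.35, -0.28, 0.34]] [[461.0, 199.0], [495.0, 219.0], [529.0, 246.0], [565.0, 282.0], [598.0, 321.0], [613.0, 349.0]]
220.0 [[0.58, -0.15, 0.13], [0.55, -0.18, 0.23], [0.51, -0.21, 0.29], [0.46, -0.25, 0.32], [0.42, -0.29, 0.34], [0.38, -0.32, 0.33]] [[461.0, 199.0], [499.0, 215.0], [536.0, 238.0], [578.0, 269.0], [617.0, 303.0], [637.0, 329.0]]
230.0 [[0.58, -0.15, 0.13], [0.55, -0.19, 0.23], [0.52, -0.23, 0.28], [0.48, -0.28, 0.32], [0.44, -0.32, 0.34], [0.41, -0.36, 0.32]] [[461.0, 199.0], [502.0, 211.0], [544.0, 230.0], [591.0, 256.0], [637.0, 285.0], [661.0, 308.0]]
239.99999999999997 [[0.58, -0.15, 0.13], [0.56, -0.19, 0.22], [0.53, -0.24, 0.28], [0.5, -0.3, 0.31], [0.46, -0.36, 0.33], [0.44, -0.41, 0.31]] [[461.0, 199.0], [505.0, 207.0], [551.0, 221.0], [604.0, 242.0], [658.0, 266.0], [687.0, 285.0]]
[array([[366.99626163, 189.20739724]]), array([ 0.58755372, -0.17007105,  0.        ]), array([ 0.58567626, -0.14899422,  0.        ])]
```

The arched thing is a fume-extractor pipe (nozzle near (0.59,-0.15), pipe top at about 0.39 m, hose towards the robot's right). I'll pass over it high.

```bash
python3 -m creep '[[[1,0,0,-50,0,0,0],[1,0,0,-100,0,0,0],[1,0,0,-150,0,0,0],[1,0,0,-200,0,0,0],[1,0,0,-250,0,0,0],[1,0,0,-300,0,0,0],[1,0,0,-350,0,0,0],[1,0,0,-350,0,0,0]]]' 40
python3 - <<'E'
from h import *
s=robot.sense(); print(s["joint_pos"].round(3))
M=R.from_rotvec(s["ee_rot"]).as_matrix()
for w in([.42,-.32,.57],[.5,-.1,.57],[.54,.1,.5],[.595,.2495,.3],[.595,.2495,.082]): print(w,(M.T@(np.array(w)-s["position"])*1000).round(1))
E
```

```text
time: 1.8
position: [0.2302, -0.5817, 0.5728]
ee_rot: [3.077, 0.586, 0.004]
wrist_force: [1.1, -0.4, -0.6]
opening: 0.0851
[ 1.101  0.415 -0.004  0.889  0.002  1.828 -0.096]
[0.42, -0.32, 0.57] [ 272.8 -173.6    1.4]
[0.5, -0.1, 0.57] [ 4.281e+02 -3.487e+02 -2.000e-01]
[0.54, 0.1, 0.5] [ 538.8 -520.7   68.3]
[0.595, 0.2495, 0.3] [ 644.7 -641.4  267.2]
[0.595, 0.2495, 0.082] [ 644.6 -643.5  485.2]
```

```bash
python3 -m creep '[[[1,42,-22,0,0,0,-5],[1,85,-44,0,0,0,-10],[1,127,-66,0,0,0,-15],[1,170,-87,0,0,0,-20],[1,212,-109,0,0,0,-25],[1,255,-131,0,0,0,-30],[1,297,-153,0,0,0,-35],[1,330,-189,0,0,0,-40],[1,365,-225,0,0,0,-45],[1,398,-261,0,0,0,-50],[1,431,-297,0,0,0,-55],[1,465,-334,0,0,0,-60],[1,488,-379,10,0,0,-65],[1,511,-424,20,0,0,-71],[1,534,-469,40,0,0,-71],[1,557,-513,70,0,0,-71],[1,579,-545,105,0,0,-71],[1,600,-577,140,0,0,-71],[1,622,-609,175,0,0,-71],[1,645,-642,210,0,0,-71]]]'
python3 - <<'E'
from h import *
s=robot.sense(); print(s["joint_pos"].round(3))
M=R.from_rotvec(s["ee_rot"]).as_matrix(); print(M.round(3))
for w in([.595,.2495,.12],[.595,.2495,.082]): print(w,(M.T@(np.array(w)-s["position"])*1000).round(1))
E
```

```text
time: 3.8
position: [0.5893, 0.2363, 0.3713]
ee_rot: [2.171, 2.271, 0.0]
wrist_force: [1.3, -0.5, 0.3]
opening: 0.0854
[-0.109  0.477 -0.58   1.329  0.258  1.41  -0.633]
[[-0.045  0.999  0.   ]
 [ 0.999  0.045 -0.   ]
 [-0.     0.    -1.   ]]
[0.595, 0.2495, 0.12] [ 13.    6.2 251.3]
[0.595, 0.2495, 0.082] [ 13.    6.2 289.3]
```

```bash
python3 -m creep '[[[1,0,0,40,0,0,0],[1,0,0,80,0,0,0],[1,0,0,120,0,0,0],[1,0,0,160,0,0,0],[1,0,0,190,0,0,0],[1,0,0,190,0,0,0],[1,0,0,190,0,0,0]]]'
python3 - <<'E'
from h import *
a=save("scene","s1.png"); b=save("top","t1.png"); s=robot.sense(); print(s["position"])
o=np.hstack([a[120:300,130:350],b[130:310,150:370]]); cv2.imwrite('pics/c3.png',cv2.resize(o,(792,324),interpolation=2)[:,:,::-1])
E
```

```text
time: 4.5
position: [0.5895, 0.2351, 0.1834]
ee_rot: [-2.171, -2.271, -0.0]
wrist_force: [-0.6, 0.4, 1.1]
opening: 0.0854
[0.59010571 0.23541399 0.18465654]
```

View pics/c3.png

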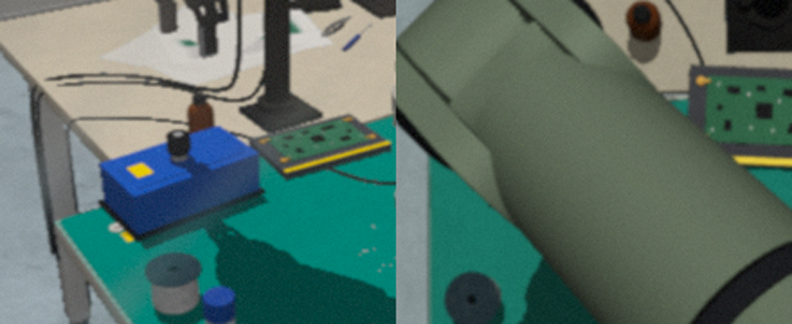

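Scene (left): fingers above the lid at crop (200,20), knob top at crop (177,134), i.e. (228,194) in the full picture.

```bash
python3 - <<'E'
from h import *
print(proj("scene",[[.595,.2495,.094],[.595,.2495,.068],[.5895,.2355,.094]]).round(1), ray("scene",(228.3,194.4),.094))
im=cv2.imread('pics/s1.png'); g=cv2.cvtColor(im,cv2.COLOR_BGR2HSV)[185:215,215:245]
m=(g[:,:,2]<70); print('\n'.join(''.join('#' if q else '.' for q in r) for r in m))
E
python3 -m creep '[[[1,14,5.5,30,0,0,0],[1,14,5.5,60,0,0,0],[1,14,5.5,60,0,0,0],[1,14,5.5,60,0,0,0]]]'
```

```text
[[230.1 194.7]
 [230.8 205. ]
 [236.8 194.1]] [0.5985802  0.25203327 0.094     ]
..............................
.....................#........
.....................#........
....................##.......#
.....................#........
.....................#......#.
.....................#.....#..
......................#.#.....
..............................
.........##......###..........
........###......###..........
........#####.######..........
.........###########..........
.........###########..........
.........###########..........
.........###########..........
.........###########..........
.........###########..........
.........###########..........
.........##########...........
..........#########...........
...........#######............
..............#...............
..............................
..............................
..............................
..............................
..............................
..............................
..............................
time: 5.0
position: [0.5947, 0.2493, 0.1243]
ee_rot: [2.171, 2.27, 0.002]
wrist_force: [0.6, -0.6, 0.4]
opening: 0.0851
```

```bash
python3 -m creep '[[[1,0,0,22,0,0,0],[1,0,0,43,0,0,0],[1,0,0,43,0,0,0],[0.2,0,0,43,0,0,0],[0,0,0,43,0,0,0],[0,0,0,43,0,0,0],[0,0,0,43,0,0,0],[0,0,0,43,0,0,0],[0,0,0,43,0,0,0]]]' 60
```

```text
time: 5.9
position: [0.5942, 0.2492, 0.0798]
ee_rot: [2.171, 2.271, 0.0]
wrist_force: [-0.4, 0.6, 0.1]
opening: 0.0002
```

```bash
python3 - <<'E'
from h import *
a=save("scene","s2.png"); o=a[140:270,150:320]; cv2.imwrite('pics/c4.png',cv2.resize(o,(784,600),interpolation=2)[:,:,::-1])
s=robot.sense(); print(s, proj("scene",s["position"]))
E
```

```text
{'time': 5.95, 'joint_pos': array([-0.1725116 ,  0.75335432, -0.49124211,  1.6315751 ,  0.43665934,
        0.86794011, -0.7924378 ]), 'qvel': array([-0.00016249,  0.00264404,  0.00047894,  0.00019021,  0.00104971,
       -0.00155938,  0.00147626]), 'tau': array([ 2.91969470e-02, -1.04430149e+02, -1.06633964e+01, -3.00834382e+01,
        1.33232778e-02,  7.66155717e-03,  2.34739411e-03]), 'position': array([0.59416119, 0.24914594, 0.07966721]), 'ee_rot': array([-2.17076848e+00, -2.27096668e+00, -2.96662732e-05]), 'wrist_force': array([-0.39851007, -0.10210589, -0.00674504]), 'wrist_torque': array([ 0.00023187, -0.0197222 , -0.08566355]), 'opening': -9.024194264803983e-05} [[230.75913876 200.53443914]]
```

View pics/c4.png

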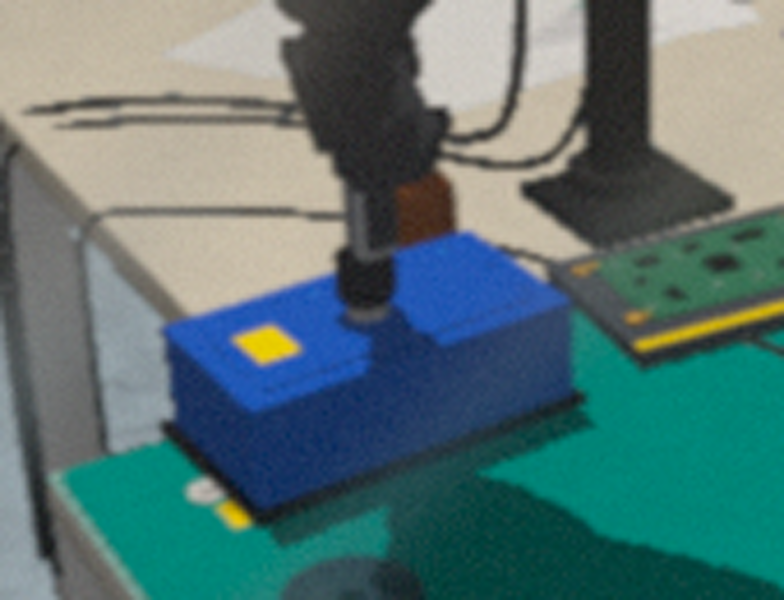

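Crop: the shut fingers seem to end at crop (372,255), i.e. (231,195), at or behind the knob top. So the knob is not between the pads. I'll compare the picture taken before the descent with the reported pose.

```bash
python3 - <<'E'
from h import *
p=np.array([.5901,.2354,.1847])
for dz in (-.014,0,.014,.028): print(dz,proj("scene",[p+[.0425,0,dz],p+[-.0425,0,dz],p+[.057,0,dz],p+[-.057,0,dz]]).round(1).tolist())
a=cv2.imread('pics/s1.png')[90:170,200:270]; cv2.imwrite('pics/c5.png',cv2.resize(a,None,fx=7,fy=7,interpolation=2))
q=np.array([.5942,.2492,.0797])
for dz in (-.014,0,.014,.028): print(dz,proj("scene",q+[0,0,dz]).round(1).tolist())
E
```

```text
-0.014 [[225.9, 155.7], [244.2, 169.2], [223.1, 153.6], [247.6, 171.7]]
0 [[225.5, 149.8], [243.9, 163.0], [222.6, 147.8], [247.3, 165.4]]
0.014 [[225.1, 143.9], [243.6, 156.7], [222.2, 141.8], [247.0, 159.1]]
0.028 [[224.7, 137.8], [243.2, 150.4], [221.7, 135.8], [246.7, 152.7]]
-0.014 [[231.1, 206.0]]
0 [[230.7, 200.5]]
0.014 [[230.3, 195.0]]
0.028 [[230.0, 189.3]]
```

View pics/c5.png

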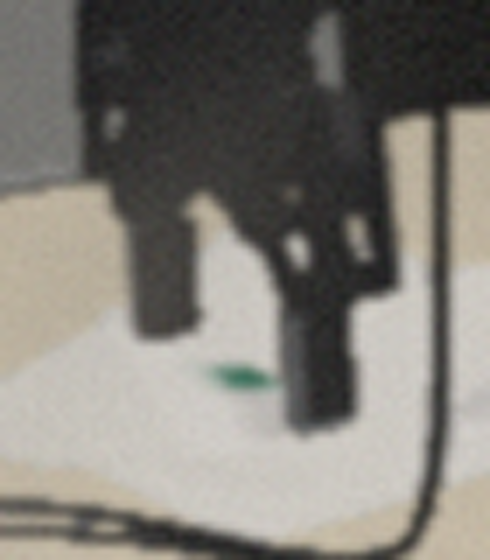

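Before the descent, the tips showed at (223.6,138) and (245.7,151). That is about 28 mm higher than the reported pose projects, and the shut fingers show the same offset. Either the tool really sits about 28 mm higher than reported, or it is about 50 mm farther from the camera. A gentle poke will tell.

```bash
python3 -m creep '[[[0,0,0,1,0,0,0],[0,0,0,2,0,0,0]]]'; python3 -m creep '[[[0,0,0,1,0,0,0],[0,0,0,2,0,0,0]]]'
```

```text
time: 6.15
position: [0.5944, 0.2492, 0.0789]
ee_rot: [2.171, 2.27, 0.001]
wrist_force: [-11.1, -7.9, 35.1]
opening: 0.0003
time: 6.35
position: [0.5945, 0.2493, 0.0787]
ee_rot: [2.17, 2.269, 0.001]
wrist_force: [-20.1, -12.1, 64.3]
opening: -0.0001
```

Contact: the tips touch the knob top (z 0.094) at reported TCP z 0.079. The tool therefore sits about 29 mm higher than reported, and I'll carry that offset.

```bash
python3 -m creep '[[[0,0,0,-15,0,0,0],[1,0,0,-30,0,0,0],[1,0,0,-30,0,0,0],[1,0,0,-30,0,0,0],[1,0,0,-30,0,0,0],[1,0,0,-30,0,0,0],[1,0,0,0,0,0,0],[1,0,0,12,0,0,0],[1,0,0,23,0,0,0],[1,0,0,23,0,0,0]]]'
```

```text
time: 7.35
position: [0.5934, 0.2489, 0.0513]
ee_rot: [-2.17, -2.271, 0.003]
wrist_force: [-0.3, 0.3, 0.1]
opening: 0.0856
```

```bash
python3 -m creep '[[[0.2,0,0,0,0,0,0],[0,0,0,0,0,0,0],[0,0,0,0,0,0,0],[0,0,0,0,0,0,0],[0,0,0,0,0,0,0],[0,0,0,0,0,0,0]]]' 60
```

```text
time: 7.95
position: [0.5956, 0.2494, 0.0536]
ee_rot: [2.17, 2.27, 0.004]
wrist_force: [5.0, 0.2, 3.7]
opening: 0.0282
```

```bash
python3 -m creep '[[[0,0,0,-3,0,0,0],[0,0,0,-10,0,0,0],[0,0,0,-22,0,0,0],[0,0,0,-37,0,0,0],[0,0,0,-57,0,0,0],[0,0,0,-80,0,0,0],[0,0,0,-100,0,0,0],[0,0,0,-110,0,0,0],[0,0,0,-110,0,0,0]]]'
```

```text
time: 8.85
position: [0.5946, 0.2494, 0.1641]
ee_rot: [2.17, 2.27, 0.003]
wrist_force: [-0.3, 0.2, -2.5]
opening: 0.0282
```

```bash
python3 -m creep '[[[0,-4,-16,0,0,0,0],[0,-11,-44,0,0,0,0],[0,-19,-80,0,0,0,0],[0,-28,-116,0,0,0,0],[0,-36,-150,0,0,0,0],[0,-43,-178,0,0,0,0],[0,-46,-192,0,0,0,0],[0,-46,-192,30,0,0,0],[0,-46,-192,60,0,0,0],[0,-46,-192,75,0,0,0],[0,-46,-192,75,0,0,0],[0,-46,-192,75,0,0,0]]]'
python3 - <<'E'
from h import *
a=save("scene","s3.png"); b=save("top","t3.png"); s=robot.sense(); print(s["position"],s["opening"],s["wrist_force"])
o=np.hstack([a[120:300,130:350],b[130:310,150:370]]); cv2.imwrite('pics/c6.png',cv2.resize(o,(792,324),interpolation=2)[:,:,::-1])
E
```

```text
time: 10.05
position: [0.4041, 0.1946, 0.0876]
ee_rot: [-2.17, -2.271, 0.001]
wrist_force: [-0.1, 0.4, -1.1]
opening: 0.028
[0.40470512 0.19472584 0.08827192] 0.027899606879205407 [-0.09032624  0.09645672 -2.10701544]
```

View pics/c6.png

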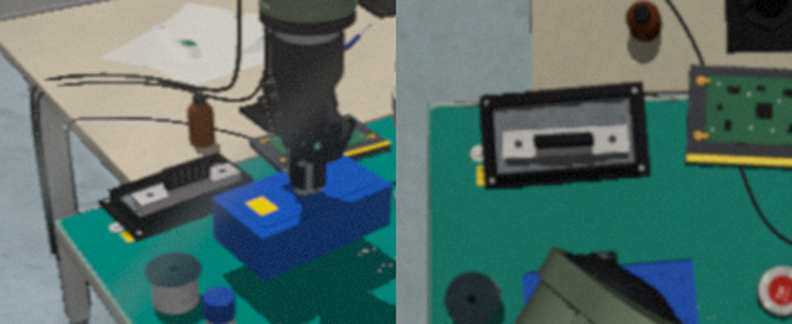

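The lid is held clear, and the case shows the straightedge with its grip (top crop about (563,141)). Lowering the lid.

```bash
python3 -m creep '[[[0,0,0,15,0,0,0],[0,0,0,28,0,0,0],[0,0,0,35,0,0,0],[0,0,0,37,0,0,0],[0,0,0,37,0,0,0]]]'; python3 -m creep '[[[0,0,0,1,0,0,0],[0,0,0,2,0,0,0],[0,0,0,2,0,0,0]]]'
```

```text
time: 10.65
position: [0.4043, 0.1946, 0.0506]
ee_rot: [-2.17, -2.271, 0.0]
wrist_force: [0.4, -0.5, -1.5]
opening: 0.0277
time: 10.95
position: [0.4045, 0.1946, 0.0488]
ee_rot: [2.171, 2.271, 0.001]
wrist_force: [1.1, -0.1, -2.2]
opening: 0.0279
```

```bash
python3 -m creep '[[[0,0,0,1,0,0,0],[0,0,0,2,0,0,0],[0,0,0,2,0,0,0]]]'; python3 - <<'E'
from h import *
for l,n in(("straightedge","top"),("carrier","top")):
    if l=="straightedge": im=cams.read_camera("top")
    o=outline_of(n,l)
    if not o: print(l,None);continue
    z=.028 if l[0]=="s" else .012
    c=max(cv2.findContours(o[0]["pixels"].astype('u1'),0,1)[0],key=cv2.contourArea)
    r=cv2.minAreaRect(c); P=np.array([ray(n,p,z)[:2] for p in cv2.boxPoints(r)]); print(l,o[0]["conf"],r,P.round(4).tolist(),P.mean(0),[np.hypot(*(P[i]-P[i-1])).round(4) for i in range(4)])
# grip: dark blob inside case
im=cv2.imread('pics/t3.png'); g=im[195:225,215:275].max(2); print('\n'.join(''.join('#' if q<75 else '.' for q in r) for r in g))
E
```

```text
time: 11.25
position: [0.4048, 0.1946, 0.0471]
ee_rot: [2.17, 2.27, 0.001]
wrist_force: [-0.7, -2.0, 14.5]
opening: 0.028
straightedge 0.91 ((243.98878479003906, 207.77108764648438), (16.373653411865234, 70.70143127441406), 87.1844482421875) [[0.6026, 0.3175], [0.6058, 0.1764], [0.5731, 0.1755], [0.5698, 0.3162]] [0.58783043 0.24637864] [np.float64(0.0328), np.float64(0.1411), np.float64(0.0326), np.float64(0.1407)]
carrier 0.76 ((353.23162841796875, 194.20925903320312), (85.61154174804688, 55.95526123046875), 2.2906100749969482) [[0.5604, 0.117], [0.6736, 0.1094], [0.6617, -0.0622], [0.5492, -0.0531]] [0.61121641 0.02776827] [np.float64(0.1704), np.float64(0.1135), np.float64(0.1721), np.float64(0.1128)]
............................................................
............................................................
............................................................
............................................................
............................................................
............................................................
...................
[... 744 characters left out ...]
..#..........................
.....................................#.#.##.................
....................#.##.#...###############..........######
..............##############################################
.............###############################################
######################################################......
####################################################........
##############################################..#.......####
##########....####################.....########.############
......#...............###.##################################
....................########################################
..........##################################################
```

```bash
python3 -m creep '[[[0.3,0,0,-1,0,0,0],[1,0,0,-1,0,0,0],[1,0,0,-1,0,0,0],[1,0,0,-1,0,0,0],[1,0,0,-1,0,0,0],[1,0,0,-8,0,0,0],[1,0,0,-25,0,0,0],[1,0,0,-60,0,0,0],[1,0,0,-100,0,0,0],[1,5,20,-120,0,0,0],[1,14,60,-120,0,0,0],[1,24,105,-120,0,0,0],[1,34,150,-120,0,0,0],[1,43,186,-110,0,0,0],[1,43,186,-80,0,0,0],[1,43,186,-50,0,0,0],[1,43,186,-30,0,0,0],[1,43,186,-30,0,0,0],[1,43,186,-30,0,0,0]]]'
python3 - <<'E'
from h import *
a=save("scene","s4.png"); b=save("top","t4.png"); s=robot.sense(); print(s["position"],s["ee_rot"])
print("grip",ray("top",(243.3,207.5),.056), proj("scene",[[.588,.2464,.056]]))
o=np.hstack([a[120:300,130:350],b[130:310,150:370]]); cv2.imwrite('pics/c7.png',cv2.resize(o,(792,324),interpolation=2)[:,:,::-1])
E
```

```text
time: 13.3
position: [0.5884, 0.2461, 0.0775]
ee_rot: [-2.17, -2.271, -0.0]
wrist_force: [0.1, 0.1, -0.1]
opening: 0.0853
[0.58892337 0.24624755 0.07827193] [2.17043916 2.27049494 0.00279971]
grip [0.58573688 0.24449585 0.056     ] [[233.73421277 210.57028242]]
```

View pics/c7.png

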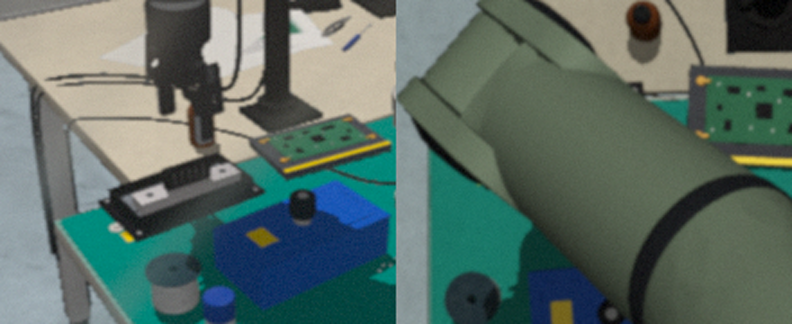

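The lid stands upright on the bench and the fingers are open above the case. Now I'll lower and grip.

```bash
python3 -m creep '[[[1,0,-1,25,0,0,0],[1,0,-1,45,0,0,0],[1,0,-1,57,0,0,0],[1,0,-1,61,0,0,0],[1,0,-1,61,0,0,0]]]'
```

```text
time: 13.9
position: [0.5875, 0.246, 0.0161]
ee_rot: [2.171, 2.271, 0.001]
wrist_force: [0.1, -0.3, 0.7]
opening: 0.0853
```

```bash
python3 -m creep '[[[0.4,0,0,0,0,0,0],[0.2,0,0,0,0,0,0],[0.1,0,0,0,0,0,0],[0,0,0,0,0,0,0],[0,0,0,0,0,0,0],[0,0,0,0,0,0,0],[0,0,0,0,0,0,0]]]' 50
```

```text
time: 14.6
position: [0.5875, 0.2459, 0.0158]
ee_rot: [2.171, 2.271, 0.0]
wrist_force: [0.4, -1.2, 3.6]
opening: 0.0129
```

```bash
python3 -m creep '[[[0,0,0,-3,0,0,0],[0,0,0,-10,0,0,0],[0,0,0,-25,0,0,0],[0,0,0,-45,0,0,0],[0,0,0,-65,0,0,0],[0,0,0,-70,0,0,0],[0,-5,-15,-70,0,0,0],[0,-25,-35,-70,0,0,1],[0,-60,-60,-70,0,0,2],[0,-95,-67,-70,0,0,3],[0,-130,-67,-70,0,0,4],[0,-165,-67,-70,0,0,5],[0,-195,-67,-70,0,0,6],[0,-210,-67,-70,0,0,6.5],[0,-210,-67,-60,0,0,6.5],[0,-210,-67,-40,0,0,6.5],[0,-210,-67,-25,0,0,6.5],[0,-210,-67,-15,0,0,6.5],[0,-210,-67,-15,0,0,6.5]]]'
python3 - <<'E'
from h import *
a=save("scene","s5.png"); b=save("top","t5.png"); s=robot.sense(); print(s["position"],s["ee_rot"],s["opening"])
print(R.from_rotvec(s["ee_rot"]).as_matrix().round(4))
o=np.hstack([a[150:270,230:376],b[150:270,280:426]]); cv2.imwrite('pics/c8.png',cv2.resize(o,(800,330),interpolation=2)[:,:,::-1])
E
```

```text
time: 16.5
position: [0.529, 0.0339, 0.0292]
ee_rot: [-2.293, -2.145, 0.002]
wrist_force: [-0.5, 0.0, -2.0]
opening: 0.013
[0.52985731 0.03360177 0.0306797 ] [-2.29494763e+00 -2.14502759e+00  3.24358997e-05] 0.012829628627048801
[[ 6.750e-02  9.977e-01 -2.000e-04]
 [ 9.977e-01 -6.750e-02  2.000e-04]
 [ 2.000e-04 -2.000e-04 -1.000e+00]]
```

View pics/c8.png

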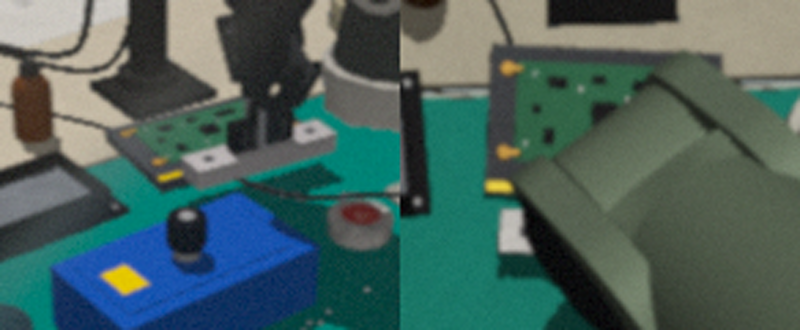

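Scene: the straightedge is held in front of the carrier, roughly centred, with its visible end at top-crop (500,230). Lowering, then measuring.

```bash
python3 -m creep '[[[0,0,0,10,0,0,0],[0,0,0,17,0,0,0],[0,0,0,21,0,0,0],[0,0,0,21,0,0,0],[0,0,0,21,0,0,0]]]'
python3 - <<'E'
from h import *
s=robot.sense(); print(s["position"],s["wrist_force"])
a=save("scene","s6.png"); o=a[160:240,270:380]; b=save("top","t6.png")
cv2.imwrite('pics/c9.png',cv2.resize(np.hstack([a[160:230,270:360],b[170:240,290:380]]),(792,308),interpolation=cv2.INTER_CUBIC)[:,:,::-1])
p=s["position"].copy(); p[2]=0; M=R.from_rotvec(s["ee_rot"]).as_matrix(); ex=M[:,1];ey=M[:,0]
for z in(.0185,.0005):
  for sx,sy in((-1,1),(-1,-1),(1,1)): print(z,sx,sy,[proj(n,p+[0,0,z]+ex*sx*.015+ey*sy*.07).round(1).tolist() for n in("scene","top")])
E
```

```text
time: 17.1
position: [0.5298, 0.0331, 0.0096]
ee_rot: [-2.296, -2.144, 0.0]
wrist_force: [0.1, 0.7, -1.7]
opening: 0.0133
[0.52983499 0.03307224 0.00961804] [ 0.07678238  0.66401519 -1.71573443]
0.0185 -1 1 [[[303.1, 220.2]], [[316.5, 240.5]]]
0.0185 -1 -1 [[[352.5, 205.9]], [[387.4, 243.7]]]
0.0185 1 1 [[[296.6, 214.5]], [[317.1, 225.4]]]
0.0005 -1 1 [[[303.0, 226.9]], [[316.3, 240.8]]]
0.0005 -1 -1 [[[352.0, 212.3]], [[386.1, 243.9]]]
0.0005 1 1 [[[296.5, 221.1]], [[316.9, 226.0]]]
```

View pics/c9.png

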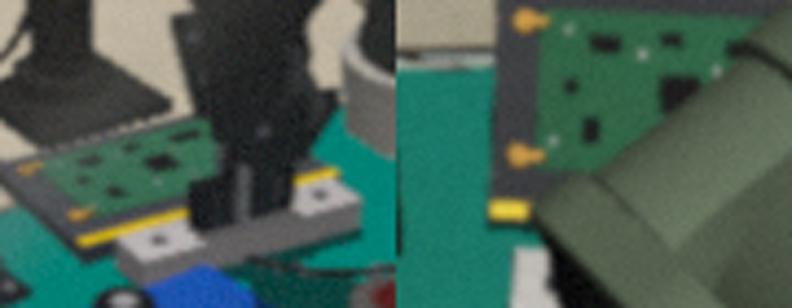

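The measured corners agree with the tool pose to about 1 mm; the straightedge is centred and its gap to the carrier is about 11 mm. Closing in gently.

```bash
python3 -m creep '[[[0,0,3,1.5,0,0,0],[0,0,6,2.5,0,0,0],[0,0,8,2.5,0,0,0],[0,0,8,2.5,0,0,0],[0,0,8,2.5,0,0,0]]]'; for i in 1; do python3 -m creep '[[[0,0,1,0,0,0,0],[0,0,1,0,0,0,0]]]'; done; python3 -m creep '[[[0,0,1,0,0,0,0],[0,0,1,0,0,0,0]]]'
```

```text
time: 17.7
position: [0.5378, 0.0325, 0.0071]
ee_rot: [-2.296, -2.144, 0.0]
wrist_force: [-0.1, -0.4, -1.9]
opening: 0.0129
time: 17.9
position: [0.5389, 0.0324, 0.0071]
ee_rot: [-2.296, -2.144, -0.0]
wrist_force: [-0.7, 0.2, -2.0]
opening: 0.0131
time: 18.1
position: [0.5399, 0.0323, 0.0071]
ee_rot: [2.296, 2.144, 0.0]
wrist_force: [0.4, 1.3, -2.5]
opening: 0.013
```

```bash
python3 -m creep '[[[0,0,0.5,0,0,0,0],[0,0,0.5,0,0,0,0]]]'; python3 -m creep '[[[0,0,0.5,0,0,0,0],[0,0,0.5,0,0,0,0]]]'; python3 -c "
from h import *;print(robot.sense()['wrist_torque'].round(3))"
```

```text
time: 18.3
position: [0.5404, 0.0323, 0.0071]
ee_rot: [2.296, 2.144, 0.0]
wrist_force: [0.2, 0.4, -2.2]
opening: 0.013
time: 18.5
position: [0.5408, 0.0323, 0.0071]
ee_rot: [2.296, 2.144, 0.0]
wrist_force: [-0.3, -1.0, -1.7]
opening: 0.0132
[-0.018  0.014 -0.001]
```

```bash
python3 -m creep '[[[0,0,0.5,0,0,0,0],[0,0,0.5,0,0,0,0]]]'; python3 -m creep '[[[0,0,0.5,0,0,0,0],[0,0,0.5,0,0,0,0]]]'; python3 -c "
from h import *;print(robot.sense()['wrist_torque'].round(3))"
```

```text
time: 18.7
position: [0.5413, 0.0322, 0.0071]
ee_rot: [2.296, 2.144, -0.0]
wrist_force: [0.6, 0.4, -1.9]
opening: 0.0129
time: 18.9
position: [0.5419, 0.0322, 0.0071]
ee_rot: [2.296, 2.144, 0.0]
wrist_force: [0.3, 0.2, -1.9]
opening: 0.0132
[ 0.024 -0.022  0.024]
```

```bash
python3 - <<'E'
from h import *
a=cams.read_camera("top")
for u in(318,320,322): print(u,[tuple(int(q) for q in a[v,u]) for v in range(213,232)])
y=cv2.inRange(cv2.cvtColor(a,cv2.COLOR_RGB2HSV),(20,120,120),(35,255,255))
b=cv2.cvtColor(cv2.imread('pics/top0.png'),cv2.COLOR_BGR2HSV); y0=cv2.inRange(b,(20,120,120),(35,255,255))
for m in(y0,y): v,u=np.nonzero(m[205:235,305:323]); print(len(v),v.mean()+205,u.min()+305)
s=robot.sense(); M=R.from_rotvec(s["ee_rot"]).as_matrix(); p=s["position"]*[1,1,0]
print([proj("top",p+M[:,1]*.015+M[:,0]*t+[0,0,z]).round(1).tolist() for t in(.068,.062) for z in(.019,.001)])
E
```

```text
318 [(63, 60, 64), (72, 70, 65), (125, 112, 62), (198, 176, 67), (229, 207, 70), (223, 198, 65), (184, 165, 78), (150, 143, 118), (165, 162, 158), (182, 179, 174), (185, 182, 177), (184, 181, 176), (182, 179, 175), (184, 181, 175), (183, 182, 177), (190, 187, 182), (189, 187, 182), (189, 185, 181), (189, 186, 181)]
320 [(55, 56, 58), (68, 68, 61), (123, 113, 64), (197, 173, 66), (228, 204, 67), (225, 202, 67), (186, 166, 78), (153, 147, 121), (172, 169, 164), (187, 183, 177), (193, 189, 185), (191, 189, 183), (189, 186, 179), (189, 186, 182), (193, 190, 186), (198, 194, 189), (194, 190, 186), (191, 189, 184), (193, 189, 185)]
322 [(39, 41, 39), (53, 51, 45), (107, 96, 51), (183, 161, 58), (218, 193, 63), (220, 195, 65), (185, 166, 78), (148, 140, 110), (166, 160, 156), (187, 181, 176), (188, 186, 182), (191, 188, 183), (191, 187, 184), (187, 184, 178), (188, 185, 181), (189, 185, 179), (191, 187, 181), (193, 190, 185), (192, 185, 183)]
53 216.83018867924528 311
59 216.45762711864407 311
[[[318.4, 219.4]], [[318.2, 220.1]], [[321.4, 219.6]], [[321.1, 220.2]]]
```

```bash
python3 -m creep '[[[0,0,0.4,0,0,0,0],[0,0,0.4,0,0,0,0]]]'; python3 -m creep '[[[0,0,0.4,0,0,0,0],[0,0,0.4,0,0,0,0]]]';  python3 - <<'E'
from h import *
print(robot.sense()['wrist_torque'].round(3))
a=cams.read_camera("top").astype(float); b=cv2.imread('pics/top0.png')[:,:,::-1].astype(float)
for im in(b,a): print(im[210:226,313:322,:].mean(1).round().astype(int).tolist())
E
```

```text
time: 19.15
position: [0.5423, 0.0322, 0.0071]
ee_rot: [2.296, 2.144, 0.0]
wrist_force: [-0.7, -0.5, -2.3]
opening: 0.0126
time: 19.35
position: [0.5426, 0.0322, 0.0071]
ee_rot: [2.296, 2.144, 0.0]
wrist_force: [0.6, 0.3, -2.7]
opening: 0.0132
[-0.051  0.006  0.018]
[[53, 54, 57], [52, 53, 56], [52, 53, 55], [52, 53, 55], [66, 64, 56], [118, 106, 56], [182, 160, 57], [211, 186, 59], [206, 181, 58], [155, 136, 52], [75, 75, 43], [22, 54, 44], [16, 75, 64], [19, 97, 83], [21, 107, 91], [21, 107, 92]]
[[56, 57, 58], [58, 59, 60], [58, 60, 62], [59, 60, 62], [74, 72, 63], [133, 120, 64], [200, 178, 66], [228, 204, 67], [224, 200, 66], [177, 158, 72], [125, 123, 96], [112, 128, 120], [115, 144, 135], [117, 151, 142], [117, 152, 143], [116, 151, 142]]
```

```bash
python3 -m creep '[[[0,0,0.5,0,0,0,0],[0,0,0.5,0,0,0,0]]]'; python3 -m creep '[[[0,0,0.4,0,0,0,0],[0,0,0.4,0,0,0,0]]]';  python3 - <<'E'
from h import *
print(robot.sense()['wrist_torque'].round(3))
a=cams.read_camera("top").astype(float)
for im in(a,): print(im[210:226,313:322,:].mean(1).round().astype(int)[4:8].tolist())
E
```

```text
time: 19.6
position: [0.5428, 0.0321, 0.0071]
ee_rot: [-2.296, -2.144, 0.001]
wrist_force: [-1.6, -0.2, -1.1]
opening: 0.0127
time: 19.8
position: [0.5428, 0.0321, 0.007]
ee_rot: [-2.295, -2.144, 0.002]
wrist_force: [-5.6, 1.4, 1.0]
opening: 0.013
[ 0.208  1.219 -0.076]
[[74, 73, 63], [131, 118, 62], [200, 177, 66], [227, 204, 67]]
```

Contact: 5.6 N, TCP stopped, and the yellow line in the image is unmoved. The moment about z is near zero, so the faces are seated evenly. Easing off a little and lowering to the bench.

```bash
python3 -m creep '[[[0,0,-0.4,0.5,0,0,0],[0,0,-0.4,1,0,0,0],[0,0,-0.4,1,0,0,0]]]'; python3 -m creep '[[[0,0,0,0.5,0,0,0],[0,0,0,0.5,0,0,0]]]'
```

```text
time: 20.15
position: [0.5428, 0.0321, 0.006]
ee_rot: [-2.296, -2.144, 0.001]
wrist_force: [-3.1, 0.0, -1.5]
opening: 0.0128
time: 20.35
position: [0.5429, 0.0321, 0.0057]
ee_rot: [-2.296, -2.144, 0.001]
wrist_force: [-5.9, -0.3, 6.4]
opening: 0.0129
```

```bash
python3 -m creep '[[[0.25,0,0,-0.3,0,0,0],[0.4,0,0,-0.3,0,0,0],[0.6,0,0,-0.3,0,0,0],[0.6,0,0,-0.3,0,0,0],[0.6,0,0,-0.3,0,0,0],[0.6,0,0,-10,0,0,0],[0.6,0,0,-30,0,0,0],[0.6,0,0,-60,0,0,0],[0.6,0,0,-100,0,0,0],[0.6,0,0,-130,0,0,0],[0.6,20,-30,-150,0,0,0],[0.6,60,-60,-150,0,0,0],[0.6,100,-90,-150,0,0,0],[0.6,140,-100,-150,0,0,0],[0.6,175,-110,-150,0,0,0],[0.6,210,-120,-150,0,0,0],[0.6,250,-120,-150,0,0,0],[0.6,250,-120,-150,0,0,0]]]'
python3 - <<'E'
from h import *
a=save("scene","s7.png"); b=save("top","t7.png")
for l,z in(("straightedge",.018),("carrier",.012)):
    o=outline_of("top",l)
    if not o: print(l,None);continue
    c=max(cv2.findContours(o[0]["pixels"].astype('u1'),0,1)[0],key=cv2.contourArea)
    r=cv2.minAreaRect(c); P=np.array([ray("top",p,z)[:2] for p in cv2.boxPoints(r)]); print(l,o[0]["conf"],P.round(4).tolist(),P.mean(0).round(4))
for l in("solder_reel","tip_tin","flux_bottle","lid"): print(l,[(np.round(q["at"],1),round(q["conf"],2)) for q in boxes_of("top",l)[:1]])
x=cv2.resize(a[150:270,190:390],(800,480),interpolation=cv2.INTER_CUBIC)[:300]; y=cv2.resize(b[170:320,170:410],(480,300),interpolation=cv2.INTER_CUBIC)
z=cv2.resize(b[205:250,300:405],(800,343)); z=z[:300]
cv2.imwrite('pics/c10.png',np.vstack([cv2.resize(np.hstack([x[:,:,:],y]),(800,188)),cv2.resize(a[165:235,260:370],(800,410),interpolation=cv2.INTER_CUBIC) if 0 else np.hstack([cv2.resize(a[170:235,270:365],(400,274),interpolation=cv2.INTER_CUBIC),cv2.resize(b[180:250,303:405],(400,274),interpolation=cv2.INTER_CUBIC)])])[:,:,::-1])
E
```

```text
time: 22.15
position: [0.4394, 0.2951, 0.1566]
ee_rot: [-2.289, -2.149, -0.004]
wrist_force: [0.4, -0.2, 0.0]
opening: 0.051
straightedge 0.91 [[0.5299, 0.1059], [0.5623, 0.1034], [0.5519, -0.036], [0.5197, -0.0331]] [0.5409 0.0351]
carrier 0.57 [[0.6465, 0.3483], [0.6561, 0.1591], [0.5474, 0.1532], [0.5373, 0.3405]] [0.5968 0.2503]
solder_reel []
tip_tin [(array([365.4, 292.6]), 0.63)]
flux_bottle [(array([291.1, 139.8]), 0.6)]
lid [(array([282. , 298.4]), 0.91)]
```

View pics/c10.png

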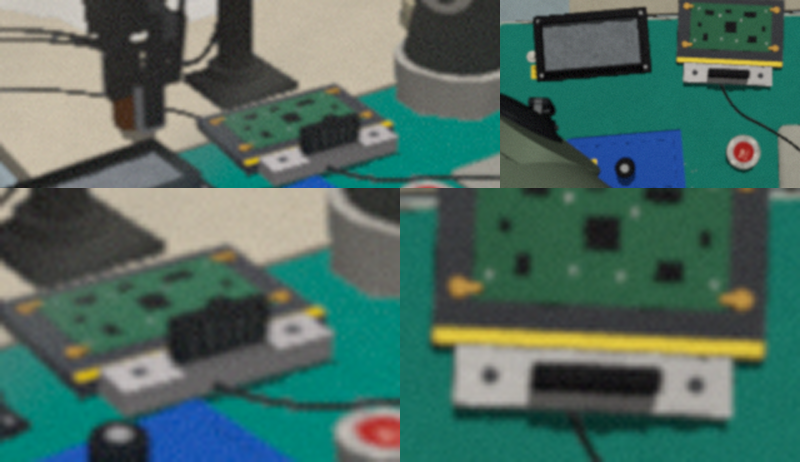

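The last picture shows the straightedge flush on the yellow edge with no visible gap, the lid upright, and the tin and carrier in place. The bar looks about 3 mm left (+y) of centre: bar 453–734 against carrier 432–767 in the crop. I'll measure that precisely.

```bash
python3 - <<'E'
from h import *
b=cv2.imread('pics/t7.png').astype(float)
def cross(prof,level):
    s=np.sign(prof-level); i=np.nonzero(np.diff(s))[0]; return i[0]+(level-prof[i[0]])/(prof[i[0]+1]-prof[i[0]]), i[-1]+(level-prof[i[-1]])/(prof[i[-1]+1]-prof[i[-1]])
# red channel: mat ~20, bar ~185, yellow ~210
for name,z,r0,sl in(("yellow",.012,217.5,.0474),("bar",.018,224,.055),("bar",.018,226,.055),("bar",.018,230,.055)):
    us=np.arange(300,406); vs=r0+(us-314)*sl
    pr=cv2.remap(b[:,:,2].astype(np.float32),us.astype(np.float32)[None],vs.astype(np.float32)[None],1)[0]
    c=cross(pr,110); P=[ray("top",(300+q,r0+(300+q-314)*sl),z) for q in c]; 
    print(name,[round(300+q,2) for q in c],np.round(P,4).tolist(),"mid",((P[0]+P[1])/2).round(4),"len",np.linalg.norm(P[0]-P[1]).round(4))
E
```

```text
yellow [np.float64(310.57), np.float64(395.65)] [[0.5666, 0.1144, 0.012], [0.5542, -0.0548, 0.012]] mid [0.5604 0.0298 0.012 ] len 0.1696
bar [np.float64(316.59), np.float64(387.2)] [[0.5522, 0.1028, 0.018], [0.541, -0.0366, 0.018]] mid [0.5466 0.0331 0.018 ] len 0.1399
bar [np.float64(316.59), np.float64(387.22)] [[0.5482, 0.1029, 0.018], [0.5371, -0.0365, 0.018]] mid [0.5427 0.0332 0.018 ] len 0.1399
bar [np.float64(316.26), np.float64(387.22)] [[0.5403, 0.1038, 0.018], [0.5292, -0.0362, 0.018]] mid [0.5347 0.0338 0.018 ] len 0.1405
```

The bar is 2.1 mm off centre on a 170 mm edge, parallel to within 0.4°. A regrasp would risk breaking the flush contact for little gain, so I'm handing in.

```bash
python3 -c "
from cell import robot
print(robot.sign_off()); print(robot.sense()['time'])"
```

```text
the job is handed in; nothing more can be done
None
the job is handed in; nothing more can be done
```

The lid is off the case and standing upright on the bench at about (0.40, 0.19), clear of the case and the carrier. The straightedge is out of the case and stands on the bench against the carrier's yellow edge. I handed the job in at about 22 s of the 51 s allowed.

**Last checks**
- **Flush:** I stopped pushing at about 6 N of contact. The last picture shows no gap, and the bar is parallel to the edge to within about 0.4°.
- **Carrier:** its yellow edge is where it was at the start, to within about 1 mm.
- **Centring:** the bar measures about 2 mm off centre, towards +y. I left it, because a regrasp could have broken the flush contact.
- **Other items:** the tin and the bottle show within a few pixels of where they started. The detector did not find the reel in the last picture; the arm was partly in that view. I never moved the arm down onto it.

**What disagreed**
- **Tool height:** the reported height was about 29 mm too low, so my first grip on the knob closed on nothing above it. I found this by pressing the shut fingers lightly on the knob, which reached 64 N at the wrist against the 120 N limit. I corrected for it from then on.
- **Carrier detection:** in the last picture the network took the empty case for the carrier (confidence 0.57). I discarded that and measured the yellow line directly.

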